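Load the coffee capsule from behind the breakfast jars

TASK

Load the green coffee capsule into the coffee machine. The two jars stand in the way, so first set both of them upright on the round wooden board, then drop the green capsule into the machine's open hopper and slide the shutter fully shut over it. Put each jar back upright in the caddy in the very place where it stood, and leave the red capsule in its rest.

Things in the scene. Friction and masses are not known exactly. Their poses are not given: they have to be found in the camera images.
- jar_black: loose round glass jar with amber-yellow contents and a black lid, 65 mm across, 86 mm tall, 0.33 kg (varies); the lid, as wide as the jar, is its top 11 mm. Origin: centre of the underside; z up its axis. It starts in the front bay of the caddy, left or right at random, about 12 mm from the other jar; grip it across the lid along the caddy's x, where both sides are free.
- jar_gold: loose round glass jar with red contents and a gold-yellow lid, 66 mm wide body (64 mm lid), 112 mm tall, 0.43 kg (varies); the lid is its top 11 mm. Origin: centre of the underside; z up its axis. It starts beside the black-lidded jar in the front bay of the caddy.
- pod_green: loose green coffee capsule, a rounded tapered cup with flat foil top: 36 mm across at the flange on top, 32 half-way down, 20 at the foot, 29 mm tall, 16 g. Origin: centre of its foot; z up. Starts upright in one of two rests behind the jars (which is random), foot 8 mm and top 37 mm above the worktop. With the jars away, grip it along the caddy's x, fingertips above the 16 mm walls.
- pod_red: red coffee capsule of the same shape and size, in the other rest, 42 mm beside the green one (5 mm between their flanges). It stays there.
- caddy: fixed bamboo tray 170 (x) by 172 mm (y), walls 16 high, 6 thick, floor 8 mm above the worktop. Origin: centre of underside; -x faces roughly to the robot. Cork-lined front bay, inside x -79 to 4, y -80 to 80 mm; jars stand near x -38, y +39 and -39. Behind a 15 mm high divider a dark plate (top at 13 mm) holds the capsules at x 32, y +21 and -21 mm, in 33 mm holes.
- board: fixed round dark-wood trivet board, 200 mm across, 14 mm thick, with a turned ring near its rim; the side area, wide enough for both jars side by side. Origin: centre of the underside, so its flat top lies at z = 14 mm; z up.
- machine: fixed cream and dark grey capsule coffee machine, x -103 to 154 mm, 118 mm wide; flat deck at z = 187 mm, low rails at its sides to 193 mm. Origin: on the worktop under its middle; x runs from the spout end (facing roughly to the robot) to the clear water tank at the back; z up. The hopper is in the deck at x = -45, y = 0 mm.
- hopper (a point): centre of the hopper's mouth, level with the machine's deck at z = 187 mm: a funnel 92 mm wide here, narrowing at about 58 degrees to a 48 mm throat at z = 150 mm; below it a round well 47 mm wide with its floor at z = 110 mm. A capsule released foot down over the middle, just above the mouth, slides in and comes to rest on that floor. Axes as the machine's.
- shutter (a joint): flat dark plate, 100 by 105 mm, that slides along the machine's deck, its top 191.5 mm above the worktop. In m: 0 = fully shut over the hopper (end stop); grows as it opens toward the machine's back (+x), at most 0.104; starts open at 0.095 to 0.103. Stays where left; friction about 1.2 N.
- tab (a point): top centre of the upright aluminium tab in the middle of the shutter, 212.5 mm above the worktop; the tab is 10 mm thick (along the machine's x), 34 mm wide (y) and stands 21 mm above the plate; pinch or push it along the machine's x. With the shutter shut it is over the middle of the hopper.

How it is judged:
On the way, in this order (a step that is already met when the one before it is completed fails the run):
1. both jars stand upright on the round board, released (horizontal distance between each of jar_black, jar_gold and board below 0.085 m and height (world z) of jar_black between 0.01 and 0.02 m and angle between each of jar_black, jar_gold's own z axis and vertical below 0.08 rad and contact force between each of jar_black, jar_gold and the fingers below 0.1 N and linear speed of each of jar_black, jar_gold below 0.03 m/s and height (world z) of jar_gold between 0.01 and 0.02 m), for 0.2 s.
2. the green capsule rests at the bottom of the machine's well (x of pod_green in the frame of machine between -0.057 and -0.033 m and y of pod_green in the frame of machine between -0.012 and 0.012 m and z of pod_green in the frame of machine between 0.105 and 0.122 m), for 0.2 s.
At the end, for the whole second after the job is handed in: Green capsule at the bottom of the well (12 mm of its axis, foot within 12 mm of the floor), shutter shut to within 6 mm, each jar upright (3 deg) within 15 mm of where it started, red capsule upright within 12 mm of its start, all at rest (all of step 2 and value of joint shutter below 0.006 m and distance of each of jar_black, jar_gold from where it was at the start of the episode below 0.015 m and angle between each of jar_black, jar_gold's own z axis and vertical below 0.05 rad and linear speed of each of jar_black, jar_gold, pod_green below 0.02 m/s and angular speed of each of jar_black, jar_gold below 0.2 rad/s and distance of pod_red from where it was at the start of the episode below 0.012 m and angle between pod_red's own z axis and vertical below 0.15 rad); the robot touches nothing.
It fails at once if a jar is tipped over (angle between any of jar_black, jar_gold's own z axis and vertical above 0.6 rad).
It also fails if it takes over 141 s, if anything falls off the work surface, if the arm or the gripper's body presses on something with over 40 N, if the wrist force passes 120 N, or if a joint passes its speed limit or range.

ROBOT

A 7-joint arm with a two-finger parallel gripper is mounted at the origin on a cart in front of the work surface, level with it; the furniture and walls round the work are solid. World frame = base frame: x ahead of the robot, y to its left, z up, the work surface at z = 0. Lengths are in m, angles in rad, forces in N, time in s.
With the tool pointing down it reaches from about 0.425 to 0.925 m from the base axis. Payload 6.8 kg.
Tool frame: the origin (TCP) lies at the centre of the arm's flange, where the gripper is bolted on; the fingertips stand 173 mm ahead of it and the grasp point (between the pads) lies 155 mm ahead of it; z points along the fingers, y is the line along which they close (so a half turn about z gives the same grasp; the last joint's range is limited). The gripper opens to 85 mm and grips with 20 to 120 N. Pads are 22 mm wide; open, the fingers measure 114 mm over their backs; the gripper's body (76 mm by 85 mm) begins 54 mm behind the grasp point. The pads swing forward as they close: fully open they stand 13 mm farther back than shut.
Start: joints at [1.198, 0.477, 0.022, 1.555, -0.011, 1.109, -0.083], TCP at [0.177, -0.651, 0.405] pointing down, gripper open.
Joint ranges: [-2.96, 2.96], [-0.34, 2.1], [-1.41, 1.46], [0.24, 2.44], [-1.37, 4.51], [0.17, 1.92], [-2.96, 2.96]. Speed limits (rad/s): [2.39, 2.39, 3.14, 3.14, 3.14, 3.14, 3.14].

INTERFACE

Orientations are given as a unit quaternion [x, y, z, w].
In Python, from plant import state, optics, ticket gives the robot as it stands.
- The arm moves only by the tool play_rows, never from a script. Its argument "rows" is one flat list of numbers, 5 for each row, row after row: the opening, from -1 (shut) to 1 (fully open), then the shift along the tool's x, y, z in m, then the turn about the tool's z in degrees. In form: [jaw, dx, dy, dz, turn, jaw, dx, dy, dz, turn, ...]. A call has 1 to 8 rows; each row shifts and turns the commanded pose from where the row before left it, along the tool's axes as they then stand; what a row does not reach is not made up. A row lasts 1/8 s, in which the tool goes at most 62.5 mm and 10.7 degrees, less where a joint would pass 70% of its speed; a pose out of reach is approached as far as the arm can. A call with a gripper value outside its range is refused whole. The fingers move at their own pace and stop on an object; "grip_force" is the grip in N (left out, the last holds). Time passes only in rows, so rows that do not move let the fingers close. It gives the time, the measured TCP pose, the force, the opening and the grip force at its end, in the units of the state.
- state(): the state, without advancing time (a new reading comes with each control period).
- optics.capture(name): name is "side" or "top"; returns a dict with "frame" (480x640x3 uint8, blue, green, red), "intrinsics" (3x3 intrinsics, pixels), "pose" (4x4, takes a point from camera to world coordinates). Camera axes: x right, y down, z forward; pixel columns grow to the right and rows downward; lengths in m; the calibration is good to about 2 mm. A picture is of the moment at which its call begins. There is no depth.
- ticket.hand_in(): hands the job in; it is judged then, once.
The state is a dict: "t": time; "joint_pos": joint angles; "qd": joint speeds; "joint_efforts": joint torques, N m; "tool_pos": TCP position; "eef_rot": TCP orientation; "force": force on the tool from outside, world axes, zero at the start; "moment": the same for the moment, N m; "width": finger opening in m; "grip_force": force on a finger pad.
Only numpy, scipy, OpenCV 4.12 (cv2) and the standard library are available. Lean on these libraries where they do the work, as an engineer would, in place of code of your own. Each camera call takes 0.05 s, during which the arm holds its last target. There are 200 camera calls.

## Working session

There is one attempt and no reset: what is moved stays moved. The work goes in short steps, Python scripts to look and compute and a tool call to move; the robot and the scene stay as the last step left them, time stands still between calls to the robot, and variables do not carry over. Pictures are saved under pics/ and viewed, at most 14 in all, crops included, and the job is handed in when it is done.

Besides the shell and the picture viewer there is one more tool, called after ">>>" as name(argument=value, ...) on one line, values as JSON. play_rows: Moves the arm, as the interface text tells. Its arguments: {"type":"object","properties":{"rows":{"type":"array"},"grip_force":{"type":"number"}},"required":["rows"]}

```bash
mkdir -p pics; ls; python3 - <<'E'
from plant import state, optics
import cv2
print(state())
for n in("side","top"):
    d=optics.capture(n); cv2.imwrite(f"pics/{n}0.png",d["frame"]); print(n,d["intrinsics"],d["pose"])
E
```

```text
pics
{'t': 0.0, 'joint_pos': array([ 1.19789395,  0.47782866,  0.02233436,  1.55646127, -0.0114859 ,
        1.10930135, -0.08310031]), 'qd': array([ 0.00163659,  0.00242363,  0.00084249,  0.00076269,  0.00219485,
       -0.00158514, -0.0011159 ]), 'joint_efforts': array([ 1.06214833e-03, -5.96439135e+01,  1.60855427e+00, -2.81199718e+01,
        1.25398379e-02,  9.37726203e-03,  2.67482037e-06]), 'tool_pos': array([ 0.17659682, -0.65120271,  0.40370202]), 'eef_rot': array([ 9.91245197e-01,  1.32030623e-01, -1.97614390e-04, -9.14097818e-04]), 'force': array([ 0.80627107,  0.30797761, -0.5397947 ]), 'moment': array([0.00400452, 0.00874283, 0.02108954]), 'grip_force': 0.0, 'width': 0.085272843972491}
side [[485.09352521   0.         316.23812265]
 [  0.         485.09352521 241.64971114]
 [  0.           0.           1.        ]] [[ 0.99384515  0.0948054  -0.05730402  0.55785317]
 [ 0.11065172 -0.87428807  0.47262729 -0.62169381]
 [-0.0052926  -0.47605913 -0.87939734  1.12166143]
 [ 0.          0.          0.          1.        ]]
top [[485.73574373   0.         319.31342863]
 [  0.         485.73574373 237.55770751]
 [  0.           0.           1.        ]] [[ 0.02138448 -0.98163675  0.18955738  0.32278926]
 [-0.99970038 -0.01873638  0.01575122 -0.08622077]
 [-0.01191035 -0.18983741 -0.9817433   1.01905555]
 [ 0.          0.          0.          1.        ]]
```

View pics/side0.png

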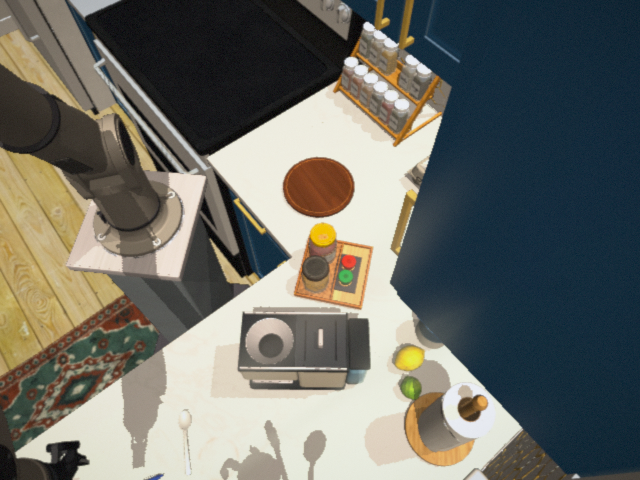

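View pics/top0.png

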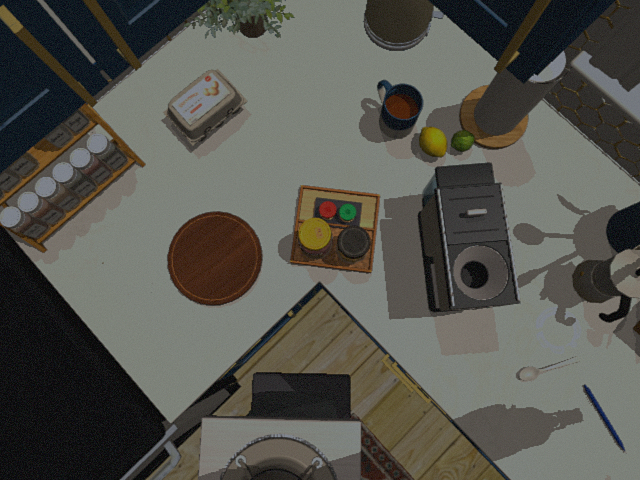

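```bash
cat > h.py <<'E'
import numpy as np, cv2
from plant import state, optics
def cap(n):
    d=optics.capture(n); return d["frame"],np.array(d["intrinsics"]),np.array(d["pose"])
def ray(c,uv):
    _,K,P=c; r=P[:3,:3]@np.linalg.solve(K,[uv[0],uv[1],1.]); return P[:3,3],r/np.linalg.norm(r)
def onz(c,uv,z):
    o,r=ray(c,uv); return o+r*(z-o[2])/r[2]
def proj(c,p):
    _,K,P=c; q=K@(P[:3,:3].T@(np.asarray(p)-P[:3,3])); return q[:2]/q[2]
def tri(c1,u1,c2,u2):
    A=np.zeros((3,3));b=np.zeros(3);R=[]
    for c,u in((c1,u1),(c2,u2)):
        o,r=ray(c,u);M=np.eye(3)-np.outer(r,r);A+=M;b+=M@o
    p=np.linalg.solve(A,b)
    return p,[np.linalg.norm(proj(c,p)-u) for c,u in((c1,u1),(c2,u2))]
def blob(img,lo,hi,box,minA=15):
    x0,y0,x1,y1=box; h=cv2.cvtColor(img[y0:y1,x0:x1],cv2.COLOR_BGR2HSV)
    m=cv2.inRange(h,np.array(lo),np.array(hi))
    if lo[0]==0 and hi[0]<12: m|=cv2.inRange(h,np.array([170,lo[1],lo[2]]),np.array([180,hi[1],hi[2]]))
    n,l,s,c=cv2.connectedComponentsWithStats(m)
    i=1+np.argmax(s[1:,4]); pts=np.argwhere(l==i)[:,::-1]+[x0,y0]
    return c[i]+[x0,y0],s[i],pts
E
python3 - <<'E'
from h import *
T=cap("top");S=cap("side"); np.set_printoptions(precision=4,suppress=True)
for name,c,b,z,lo,hi in[("red",T,(315,195,340,222),.037,(0,150,90),(9,255,255)),("red",S,(338,252,360,272),.037,(0,150,90),(9,255,255)),
 ("green",T,(335,200,360,225),.037,(45,120,60),(85,255,255)),("green",S,(335,264,360,290),.037,(45,120,60),(85,255,255)),
 ("gold",T,(290,210,335,255),.12,(20,150,90),(35,255,255)),("gold",S,(300,215,345,250),.12,(20,150,90),(35,255,255))]:
    u,s,p=blob(c[0],lo,hi,b); print(name,u,s,onz(c,u,z))
a=cv2.resize(T[0][180:310,160:385],None,fx=3.5,fy=3.5,interpolation=cv2.INTER_CUBIC);cv2.imwrite("pics/c1.png",cv2.convertScaleAbs(a,alpha=1.6))
a=cv2.resize(T[0][150:320,370:530],None,fx=3.5,fy=3.5,interpolation=cv2.INTER_CUBIC)
b=cv2.resize(S[0][220:320,230:385],None,fx=3.5,fy=3.5,interpolation=cv2.INTER_CUBIC)
cv2.imwrite("pics/c2.png",cv2.convertScaleAbs(a,alpha=1.8));cv2.imwrite("pics/c3.png",b)
E
```

```text
red [327.318  208.9585] [  4   6  17  17 217] [ 0.5734 -0.0858  0.037 ]
red [348.3871 261.0194] [  3   3  15  13 155] [ 0.5728 -0.0846  0.037 ]
green [347.1682 211.4545] [  4   4  17  16 220] [ 0.5688 -0.1272  0.037 ]
green [345.1452 275.5161] [  4   6  13  12 124] [ 0.568  -0.1249  0.037 ]
gold [314.0966 233.1201] [  9   8  32  32 766] [ 0.5047 -0.0618  0.12  ]
gold [322.3548 234.6516] [ 10   8  26  24 465] [ 0.5049 -0.0631  0.12  ]
```

View pics/c1.png

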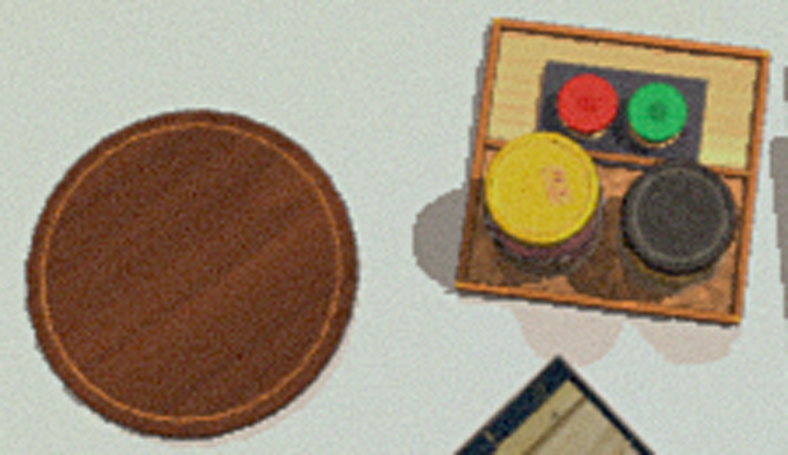

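View pics/c2.png

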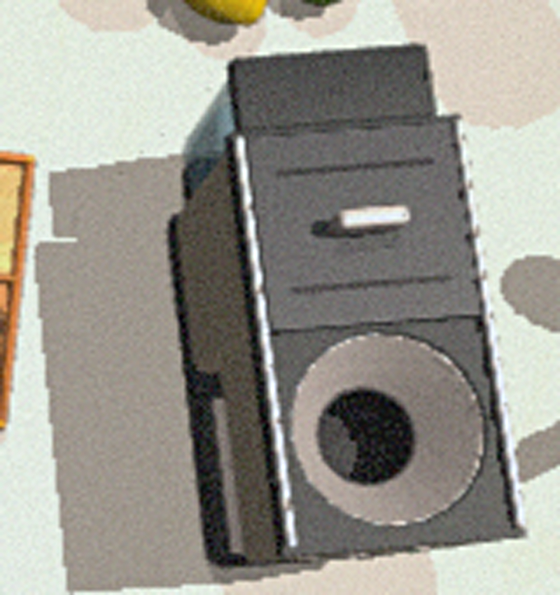

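View pics/c3.png

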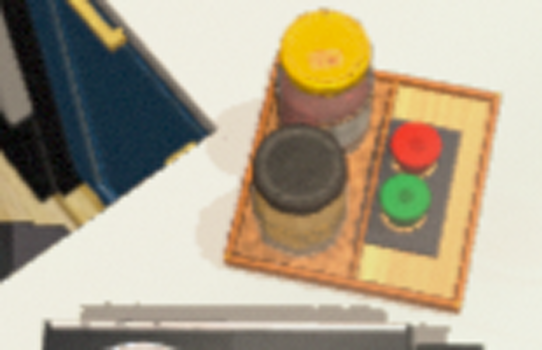

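```bash
python3 - <<'E'
from h import *
T=cap("top");S=cap("side"); np.set_printoptions(precision=4,suppress=True)
c1=lambda a,b:(160+a/3.5,180+b/3.5); c2=lambda a,b:(370+a/3.5,150+b/3.5); c3=lambda a,b:(230+a/3.5,220+b/3.5)
C=np.array([onz(T,c1(*q),.016) for q in[(495,18),(770,52),(740,323),(457,290)]]);print("caddy",C,C.mean(0))
e=C[0]+C[1]-C[2]-C[3]; print("yaw",np.arctan2(e[1],e[0])*57.3, [np.linalg.norm(C[i]-C[i-1]) for i in range(4)])
e=C[0]+C[3]-C[1]-C[2]; print("yaw y", np.arctan2(-e[0],e[1])*57.3)
print("black",onz(T,c1(680,218),.095),onz(S,c3(301,168),.095),tri(T,c1(680,218),S,c3(301,168)))
print("gold",onz(T,c1(543,188),.121),onz(S,c3(326,51),.121),tri(T,c1(543,188),S,c3(326,51)))
print("board",onz(T,c1(191.5,273.5),.014))
print("hop",onz(T,c2(388,429),.187),"side",onz(S,(270,341),.187)); print("tab",onz(T,c2(375,215),.2125),onz(S,(321,337),.2125))
for a,b in[((238,138),(292,555)),((460,118),(522,532))]:
    a=onz(T,c2(*a),.193);b=onz(T,c2(*b),.193);d=a-b;print("rail",a,b,np.linalg.norm(d),np.arctan2(d[1],d[0])*57.3)
h=cv2.cvtColor(S[0],cv2.COLOR_BGR2GRAY)[310:375,238:300]
cv2.imwrite("pics/c4.png",cv2.resize(S[0][300:400,230:380],None,fx=5,fy=5,interpolation=cv2.INTER_CUBIC))
E
```

```text
caddy [[ 0.6304 -0.0292  0.016 ]
 [ 0.6118 -0.1978  0.016 ]
 [ 0.4452 -0.1797  0.016 ]
 [ 0.4616 -0.0114  0.016 ]] [ 0.5373 -0.1045  0.016 ]
yaw -6.121231419934363 [np.float64(0.16974973283898465), np.float64(0.16956797544938992), np.float64(0.16756951523574734), np.float64(0.169079755873433)]
yaw y -5.931131169573856
black [ 0.4932 -0.1392  0.095 ] [ 0.4982 -0.1396  0.095 ] (array([ 0.496 , -0.1386,  0.0906]), [np.float64(1.101713021241043), np.float64(0.9112667328712837)])
gold [ 0.5034 -0.0638  0.121 ] [ 0.5068 -0.0632  0.121 ] (array([ 0.5053, -0.0631,  0.1192]), [np.float64(0.8494726256692359), np.float64(0.6783908281510326)])
board [0.4687 0.1482 0.014 ]
hop [ 0.4276 -0.351   0.187 ] side [ 0.4309 -0.3508  0.187 ]
tab [ 0.5289 -0.341   0.2125] [ 0.5308 -0.3396  0.2125]
rail [ 0.5726 -0.2801  0.193 ] [ 0.3652 -0.3007  0.193 ] 0.2084358108513539 5.689539270649584
rail [ 0.585  -0.3918  0.193 ] [ 0.3784 -0.4112  0.193 ] 0.20752289106776392 5.364093265328063
```

View pics/c4.png

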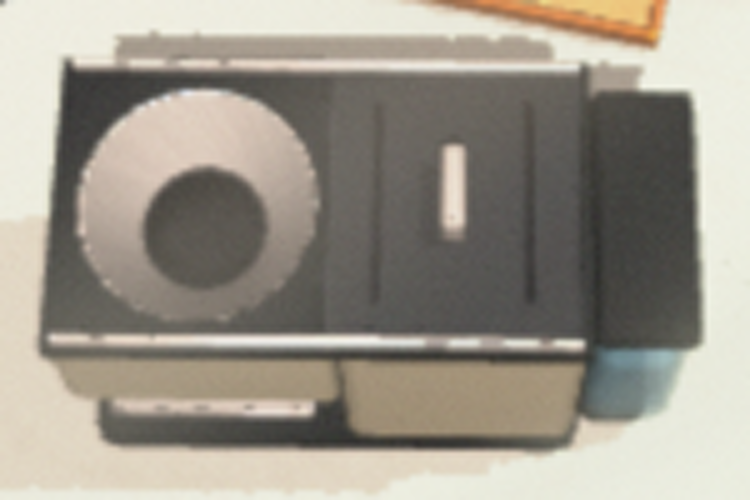

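>>> play_rows(rows=[1, 0, 0, -0.01, -9.8, 1, 0, 0, -0.01, -9.8, 1, 0, 0, -0.01, -9.8, 1, 0, 0, -0.01, -9.8, 1, 0, 0, -0.01, -9.8, 1, 0, 0, 0, -9.8, 1, 0, 0, 0, -9.8, 1, 0, 0, 0, 0], grip_force=60)

```text
t: 1.3
tool_pos: [0.1764, -0.6515, 0.4546]
eef_rot: [0.745, 0.667, 0.0, -0.0]
force: [0.3, 1.3, -0.1]
width: 0.0853
grip_force: 0.0
```

```bash
cat >> h.py <<'E'
from scipy.spatial.transform import Rotation as Ro
np.set_printoptions(precision=4,suppress=True)
def to(p,off=.155):
    s=state();R=Ro.from_quat(s["eef_rot"]).as_matrix()
    d=R.T@(np.array(p)+[0,0,off]-s["tool_pos"]); y=R[:,1]
    print("d",d,"yaw_y",np.degrees(np.arctan2(y[1],y[0])),"tilt",np.degrees(np.arccos(-R[2,2])),"t",s["t"],"pos",s["tool_pos"],"F",s["force"],"w",s["width"],"j",s["joint_pos"])
E
python3 -c "
from h import *
to((.5045,-.0628,.2))"
```

```text
d [0.6213 0.2611 0.0998] yaw_y -6.331991556645035 tilt 0.016878569454670526 t 1.3 pos [ 0.1764 -0.6515  0.4546] F [ 0.3237  1.2868 -0.114 ] w 0.08530008196146519 j [ 1.3683  0.4513 -0.2211  1.484   0.1018  1.2178  1.0229]
```

>>> play_rows(rows=[1, 0.03, 0.013, 0, 0, 1, 0.05, 0.02, 0, 0, 1, 0.05, 0.02, 0, 0, 1, 0.05, 0.02, 0, 0, 1, 0.05, 0.02, 0, 0, 1, 0.05, 0.02, 0, 0, 1, 0.05, 0.02, 0, 0, 1, 0.05, 0.02, 0, 0])

```text
t: 2.3
tool_pos: [0.3705, -0.2887, 0.455]
eef_rot: [0.746, 0.666, 0.0, 0.0]
force: [-0.2, -0.2, -0.8]
width: 0.0856
grip_force: 0.0
```

>>> play_rows(rows=[1, 0.05, 0.02, 0, 0, 1, 0.05, 0.02, 0, 0, 1, 0.05, 0.02, 0.02, 0, 1, 0.05, 0.02, 0.03, 0, 1, 0.03, 0.02, 0.03, 0, 1, 0.01, 0.01, 0.01, 0, 1, 0, 0, 0, 0])

```text
t: 3.18
tool_pos: [0.5057, -0.0638, 0.3644]
eef_rot: [0.745, 0.667, -0.0, -0.001]
force: [-1.1, -0.2, 0.2]
width: 0.0857
grip_force: 0.0
```

```bash
python3 -c "
from h import *
to((.5045,-.0628,.112))"
```

```text
d [ 0.0008 -0.0012  0.0974] yaw_y -6.287878824828113 tilt 0.06756430388137691 t 3.175 pos [ 0.5057 -0.0638  0.3644] F [-1.0754 -0.2139  0.1808] w 0.08571552975713198 j [ 0.5403  0.3185 -0.6389  1.9534  0.2322  0.9435 -0.3219]
```

>>> play_rows(rows=[1, 0.001, -0.001, 0.03, 0, 1, 0, 0, 0.03, 0, 1, 0, 0, 0.025, 0, 1, 0, 0, 0.012, 0, 1, 0, 0, 0, 0, -1, 0, 0, 0, 0, -1, 0, 0, 0, 0, -1, 0, 0, 0, 0])

```text
t: 4.18
tool_pos: [0.505, -0.0627, 0.2695]
eef_rot: [0.745, 0.667, 0.0, 0.001]
force: [-2.2, -0.0, 8.5]
width: 0.0612
grip_force: 63.4
```

>>> play_rows(rows=[-1, 0, 0, 0, 0, -1, 0, 0, 0, 0, -1, 0, 0, 0, 0])

```text
t: 4.55
tool_pos: [0.505, -0.0627, 0.2694]
eef_rot: [0.745, 0.667, 0.0, 0.001]
force: [-3.1, 0.2, 9.0]
width: 0.0615
grip_force: 63.4
```

```bash
python3 -c "
from h import *
S=cap('side')
cv2.imwrite('pics/g1.png',cv2.resize(S[0][150:320,220:400],None,fx=3,fy=3,interpolation=cv2.INTER_CUBIC))
to((.5045,-.0628,.112))"
```

```text
d [-0.0001 -0.0005  0.0025] yaw_y -6.261910093046398 tilt 0.13026755918151528 t 4.6 pos [ 0.505  -0.0627  0.2695] F [-2.8422 -0.3561  8.4891] w 0.0613705065066067 j [ 0.474   0.4504 -0.5804  2.035   0.3585  0.7531 -0.435 ]
```

View pics/g1.png

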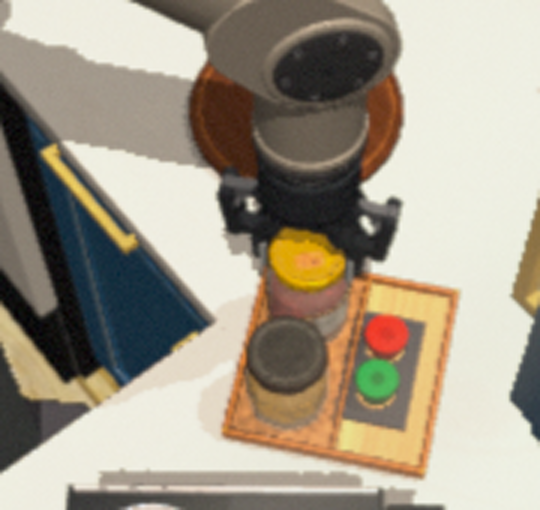

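>>> play_rows(rows=[-1, 0, 0, -0.01, 0, -1, 0, 0, -0.02, 0, -1, 0, 0, -0.02, 0, -1, 0.01, -0.002, 0, 0, -1, 0.025, -0.006, 0, 0, -1, 0.035, -0.009, 0, 0, -1, 0.035, -0.009, 0, 0, -1, 0.035, -0.009, 0, 0])

```text
t: 5.6
tool_pos: [0.484, 0.082, 0.317]
eef_rot: [0.744, 0.668, -0.0, -0.0]
force: [-0.1, 0.5, -3.0]
width: 0.0609
grip_force: 66.2
```

>>> play_rows(rows=[-1, 0.035, -0.009, 0, 0, -1, 0.035, -0.008, 0, 0, -1, 0.025, -0.005, 0, 0, -1, 0.0125, -0.002, 0, 0, -1, 0, 0, 0, 0, -1, 0, 0, 0.02, 0, -1, 0, 0, 0.012, 0, -1, 0, 0, 0, 0])

```text
t: 6.6
tool_pos: [0.4725, 0.1888, 0.2847]
eef_rot: [0.745, 0.667, -0.001, -0.0]
force: [0.3, 0.4, -3.5]
width: 0.0616
grip_force: 66.3
```

```bash
python3 -c "
from h import *
to((.4733,.1897,.2755),0)"
```

```text
d [0.001  0.0007 0.0092] yaw_y -6.292895383352099 tilt 0.14670528309185796 t 6.6 pos [0.4725 0.1888 0.2847] F [ 0.2686  0.4346 -3.4702] w 0.06156523512115423 j [ 0.0378  0.4449 -0.6634  2.0198  0.3776  0.8016 -0.9563]
```

>>> play_rows(rows=[-1, 0, 0, 0.005, 0, -1, 0, 0, 0.002, 0, -1, 0, 0, 0, 0])

```text
t: 6.98
tool_pos: [0.4727, 0.1899, 0.2788]
eef_rot: [0.744, 0.668, 0.0, 0.0]
force: [-0.6, 0.5, -4.8]
width: 0.0619
grip_force: 66.3
```

>>> play_rows(rows=[-1, 0, 0, 0.001, 0, -1, 0, 0, 0, 0])

```text
t: 7.22
tool_pos: [0.4727, 0.1899, 0.2778]
eef_rot: [0.744, 0.668, 0.0, 0.0]
force: [-0.2, 0.5, -3.0]
width: 0.061
grip_force: 66.3
```

>>> play_rows(rows=[-1, 0, 0, 0.001, 0, -1, 0, 0, 0, 0])

```text
t: 7.48
tool_pos: [0.4727, 0.1898, 0.2767]
eef_rot: [0.744, 0.668, -0.0, 0.0]
force: [0.2, 0.1, -4.1]
width: 0.0611
grip_force: 66.3
```

>>> play_rows(rows=[-1, 0, 0, 0.001, 0, -1, 0, 0, 0, 0])

```text
t: 7.72
tool_pos: [0.4727, 0.1899, 0.2756]
eef_rot: [0.744, 0.668, -0.0, -0.0]
force: [-0.3, -0.0, -3.2]
width: 0.0614
grip_force: 66.5
```

>>> play_rows(rows=[-1, 0, 0, 0.001, 0, -1, 0, 0, 0, 0])

```text
t: 7.98
tool_pos: [0.4727, 0.1901, 0.2756]
eef_rot: [0.744, 0.668, 0.0, 0.0]
force: [-3.6, -1.6, 7.0]
width: 0.0614
grip_force: 67.3
```

>>> play_rows(rows=[1, 0, 0, 0, 0, 1, 0, 0, 0, 0, 1, 0, 0, 0, 0, 1, 0, 0, 0, 0, 1, 0, 0, -0.02, 0, 1, 0, 0, -0.04, 0, 1, -0.02, 0.004, 0, 0, 1, -0.05, 0.009, 0, 0])

```text
t: 8.98
tool_pos: [0.4781, 0.1203, 0.3356]
eef_rot: [0.743, 0.669, 0.001, 0.0]
force: [1.4, 0.2, -0.3]
width: 0.0853
grip_force: 0.0
```

>>> play_rows(rows=[1, -0.05, 0.009, 0, 0, 1, -0.05, 0.009, 0, 0, 1, -0.05, 0.009, 0, 0, 1, -0.05, 0.009, 0, 0, 1, -0.04, 0.007, 0, 0, 1, -0.015, 0.003, 0, 0, 1, 0, 0, 0, 0])

```text
t: 9.85
tool_pos: [0.4961, -0.1398, 0.3346]
eef_rot: [0.745, 0.667, 0.0, -0.0]
force: [-0.5, 0.4, 0.7]
width: 0.0854
grip_force: 0.0
```

```bash
python3 -c "
from h import *
S=cap('side');T=cap('top')
cv2.imwrite('pics/g2.png',np.hstack([cv2.resize(S[0][100:330,220:400],(400,511)),cv2.resize(T[0][180:360,160:385],(400,511))]))
to((.4955,-.139,.086))"
```

```text
d [-0.0013 -0.0006  0.0937] yaw_y -6.101502770472304 tilt 0.05075588832036513 t 9.95 pos [ 0.4962 -0.1378  0.3347] F [ 0.1682 -0.4665  0.0678] w 0.08533414788362519 j [ 0.6431  0.3602 -0.5952  1.9717  0.2572  0.884  -0.1934]
```

View pics/g2.png

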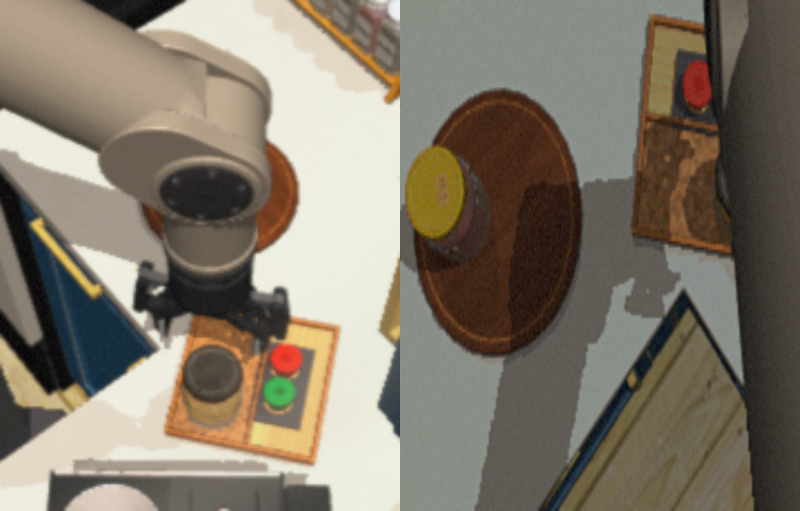

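>>> play_rows(rows=[1, -0.001, 0, 0.03, 0, 1, 0, 0, 0.03, 0, 1, 0, 0, 0.023, 0, 1, 0, 0, 0.01, 0, 1, 0, 0, 0, 0, -1, 0, 0, 0, 0, -1, 0, 0, 0, 0, -1, 0, 0, 0, 0])

```text
t: 10.95
tool_pos: [0.4963, -0.1404, 0.2432]
eef_rot: [0.744, 0.668, 0.0, 0.001]
force: [-2.6, 0.6, 7.2]
width: 0.0632
grip_force: 63.9
```

>>> play_rows(rows=[-1, 0, 0, 0, 0, -1, 0, 0, 0, 0])

```text
t: 11.2
tool_pos: [0.4963, -0.1404, 0.2432]
eef_rot: [0.745, 0.668, 0.0, 0.001]
force: [-1.7, 1.3, 6.2]
width: 0.0629
grip_force: 63.9
```

```bash
python3 -c "
from h import *
to((.4641,.1063,.31),0)"
```

```text
d [ 0.2417 -0.0587 -0.0671] yaw_y -6.232934427812831 tilt 0.09853629952380603 t 11.2 pos [ 0.4963 -0.1404  0.2432] F [-1.6895  1.3222  6.2482] w 0.06291413802735817 j [ 0.5802  0.4942 -0.5272  2.0362  0.3785  0.7039 -0.2962]
```

>>> play_rows(rows=[-1, 0, 0, -0.01, 0, -1, 0, 0, -0.02, 0, -1, 0, 0, -0.02, 0, -1, 0.01, -0.002, 0, 0, -1, 0.025, -0.006, 0, 0, -1, 0.035, -0.009, 0, 0, -1, 0.035, -0.009, 0, 0, -1, 0.035, -0.009, 0, 0])

```text
t: 12.2
tool_pos: [0.4755, 0.004, 0.2911]
eef_rot: [0.744, 0.668, -0.0, -0.0]
force: [0.5, -1.1, -3.6]
width: 0.0629
grip_force: 66.7
```

>>> play_rows(rows=[-1, 0.035, -0.009, 0, 0, -1, 0.035, -0.008, 0, 0, -1, 0.02, -0.005, 0, 0, -1, 0.0115, -0.002, 0, 0, -1, 0, 0, 0, 0, -1, 0, 0, 0.02, 0, -1, 0, 0, 0.018, 0, -1, 0, 0, 0, 0])

```text
t: 13.2
tool_pos: [0.4629, 0.1049, 0.2522]
eef_rot: [0.745, 0.667, -0.002, -0.001]
force: [0.1, 0.3, -2.9]
width: 0.0627
grip_force: 66.8
```

>>> play_rows(rows=[-1, 0, 0, 0.003, 0, -1, 0, 0, 0, 0])

```text
t: 13.45
tool_pos: [0.4637, 0.1058, 0.251]
eef_rot: [0.745, 0.668, 0.0, 0.0]
force: [-0.6, -0.3, -3.1]
width: 0.0631
grip_force: 66.8
```

>>> play_rows(rows=[-1, 0, 0, 0.0015, 0, -1, 0, 0, 0, 0])

```text
t: 13.7
tool_pos: [0.4636, 0.1058, 0.2493]
eef_rot: [0.745, 0.668, 0.0, 0.0]
force: [0.1, -0.3, -2.5]
width: 0.0628
grip_force: 66.8
```

>>> play_rows(rows=[-1, 0, 0, 0.001, 0, -1, 0, 0, 0, 0])

```text
t: 13.95
tool_pos: [0.4636, 0.1062, 0.2492]
eef_rot: [0.744, 0.668, 0.0, 0.0]
force: [-3.9, -1.4, 10.3]
width: 0.063
grip_force: 68.2
```

>>> play_rows(rows=[1, 0, 0, 0, 0, 1, 0, 0, 0, 0, 1, 0, 0, 0, 0, 1, 0, 0, 0, 0, 1, 0, 0, -0.02, 0, 1, 0, 0, -0.04, 0, 1, -0.02, 0.012, -0.02, 0, 1, -0.045, 0.026, 0, 0])

```text
t: 14.95
tool_pos: [0.4949, 0.0387, 0.3304]
eef_rot: [0.743, 0.67, 0.002, 0.001]
force: [0.7, 0.4, -1.1]
width: 0.0852
grip_force: 0.0
```

>>> play_rows(rows=[0.2, -0.045, 0.026, 0, 0, 0.2, -0.045, 0.026, 0, 0, 0.2, -0.04, 0.024, 0, 0, 0.2, -0.02, 0.012, 0, 0, 0.2, -0.005, 0.003, 0, 0, 0.2, 0, 0, 0, 0])

```text
t: 15.7
tool_pos: [0.5677, -0.1254, 0.3281]
eef_rot: [0.744, 0.668, 0.0, -0.0]
force: [0.7, 0.2, 0.4]
width: 0.0514
grip_force: 0.0
```

```bash
python3 -c "
from h import *
S=cap('side');T=cap('top')
cv2.imwrite('pics/g3.png',np.hstack([cv2.resize(S[0][120:330,220:400],(400,467)),cv2.resize(T[0][180:360,160:385],(400,467))]))
u,s,p=blob(S[0],(45,120,60),(85,255,255),(330,260,365,292)); print(u,s,onz(S,u,.036))
to((.568,-.1270,.042))"
```

```text
[345.0602 275.6241] [  9  10  13  13 133] [ 0.5678 -0.1247  0.036 ]
d [-0.0023  0.0007  0.1313] yaw_y -6.0700632982898615 tilt 0.043766588641664085 t 15.8 pos [ 0.5676 -0.1248  0.3283] F [-0.0072 -0.7189 -0.0303] w 0.05108594072265753 j [ 0.5467  0.4686 -0.5673  1.827   0.3056  0.9342 -0.2617]
```

View pics/g3.png

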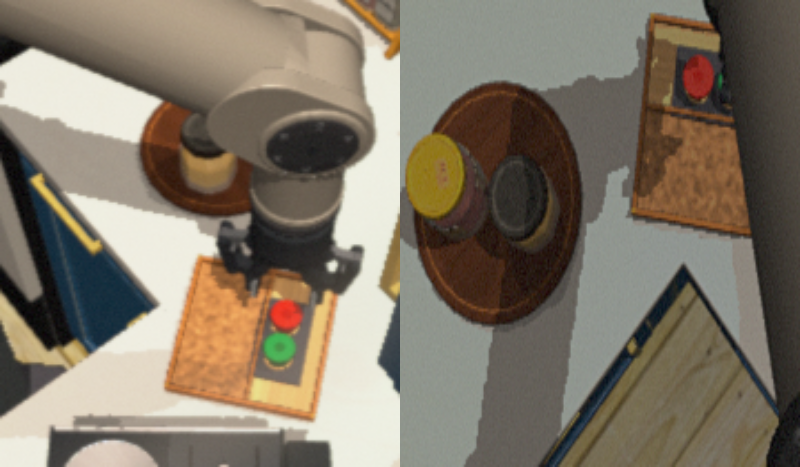

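>>> play_rows(rows=[0.2, -0.002, 0.001, 0.04, 0, 0.2, 0, 0, 0.04, 0, 0.2, 0, 0, 0.03, 0, 0.2, 0, 0, 0.014, 0, 0.2, 0, 0, 0.007, 0, 0.2, 0, 0, 0, 0], grip_force=20)

```text
t: 16.55
tool_pos: [0.569, -0.1286, 0.1977]
eef_rot: [0.744, 0.668, 0.0, 0.0]
force: [-0.1, -0.1, 1.3]
width: 0.0512
grip_force: 0.0
```

>>> play_rows(rows=[-1, 0, 0, 0, 0, -1, 0, 0, 0, 0, -1, 0, 0, 0, 0, -1, 0, 0, 0, 0])

```text
t: 17.05
tool_pos: [0.5692, -0.1289, 0.1984]
eef_rot: [0.745, 0.668, 0.001, 0.001]
force: [-1.9, 0.9, 6.0]
width: 0.034
grip_force: 19.8
```

>>> play_rows(rows=[-1, 0, 0, -0.01, 0, -1, 0, 0, -0.02, 0, -1, 0, 0, -0.03, 0, -1, 0, 0, 0, 0])

```text
t: 17.55
tool_pos: [0.5699, -0.129, 0.2607]
eef_rot: [0.745, 0.668, 0.002, 0.002]
force: [-0.6, -0.0, -0.7]
width: 0.0337
grip_force: 20.0
```

```bash
python3 -c "
from h import *
S=cap('side')
cv2.imwrite('pics/g4.png',cv2.resize(S[0][180:330,260:400],None,fx=4,fy=4,interpolation=cv2.INTER_CUBIC))
to((.429,-.351,.25))"
```

```text
d [-0.2359 -0.1147 -0.1461] yaw_y -6.247794477523791 tilt 0.18978005695000838 t 17.6 pos [ 0.5692 -0.1291  0.2592] F [ 0.2523 -0.2015 -0.9134] w 0.03368588805309645 j [ 0.5166  0.5592 -0.526   1.8699  0.3779  0.8089 -0.3163]
```

View pics/g4.png

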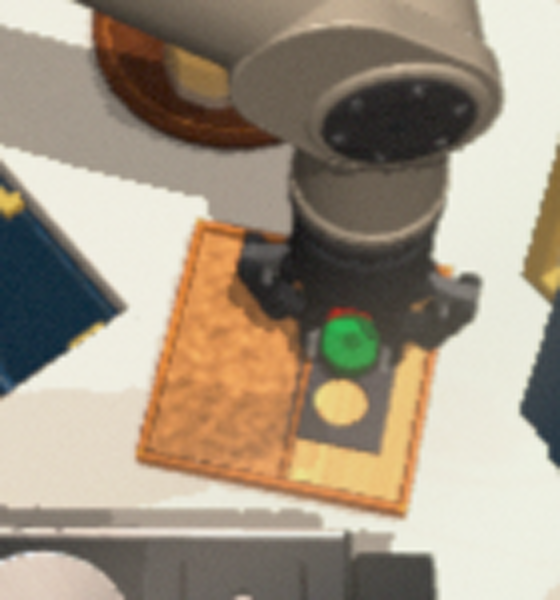

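>>> play_rows(rows=[-1, 0, 0, -0.02, 0, -1, 0, 0, -0.04, 0, -1, 0, 0, -0.05, 0, -1, 0, 0, -0.04, 0, -1, -0.01, -0.005, 0, 0, -1, -0.025, -0.012, 0, 0, -1, -0.035, -0.017, 0, 0, -1, -0.035, -0.017, 0, 0])

```text
t: 18.6
tool_pos: [0.5052, -0.2288, 0.4064]
eef_rot: [0.744, 0.668, -0.0, -0.001]
force: [0.1, -0.2, 0.4]
width: 0.0335
grip_force: 20.0
```

>>> play_rows(rows=[-1, -0.035, -0.017, 0, 0, -1, -0.035, -0.017, 0, 0, -1, -0.035, -0.017, 0, 0, -1, -0.02, -0.01, 0, 0, -1, -0.006, -0.003, 0, 0, -1, 0, 0, 0, 0, -1, 0, 0, 0, 0])

```text
t: 19.48
tool_pos: [0.4295, -0.3498, 0.4071]
eef_rot: [0.744, 0.668, 0.0, -0.0]
force: [-0.3, -0.1, 0.4]
width: 0.034
grip_force: 20.0
```

```bash
python3 -c "
from h import *
S=cap('side')
cv2.imwrite('pics/g5.png',cv2.resize(S[0][220:400,200:380],None,fx=3,fy=3,interpolation=cv2.INTER_CUBIC))
to((.429,-.351,.226))"
```

```text
d [-0.0012 -0.0004  0.0262] yaw_y -6.107422900077584 tilt 0.0331350531383389 t 19.525 pos [ 0.4295 -0.3499  0.4072] F [ 0.1864  0.2676 -1.2612] w 0.033802265744085465 j [ 0.9922  0.3218 -0.5164  1.8172  0.1804  1.0494  0.3009]
```

View pics/g5.png

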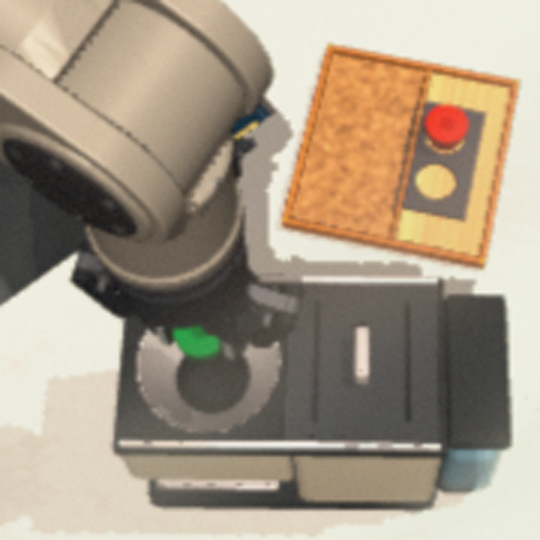

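>>> play_rows(rows=[-1, -0.001, 0, 0.015, 0, -1, 0, 0, 0.013, 0, -1, 0, 0, 0.002, 0, -1, 0, 0, 0, 0, 0.3, 0, 0, 0, 0, 0.3, 0, 0, 0, 0, 0.3, 0, 0, 0, 0, 0.3, 0, 0, 0, 0])

```text
t: 20.52
tool_pos: [0.4287, -0.3521, 0.3774]
eef_rot: [0.744, 0.668, -0.0, 0.0]
force: [-0.5, -0.7, 0.4]
width: 0.0552
grip_force: 0.0
```

>>> play_rows(rows=[0.3, 0, 0, -0.02, 0, 0.3, 0, 0.02, -0.04, 0, 0.3, 0, 0.03, -0.02, 0, 0.3, 0, 0.03, 0, 0, 0.3, 0, 0.02, 0, 0, 0.3, 0, 0, 0, 0])

```text
t: 21.28
tool_pos: [0.5291, -0.3624, 0.4568]
eef_rot: [0.744, 0.668, 0.0, -0.0]
force: [-0.3, -0.3, -0.7]
width: 0.0558
grip_force: 0.0
```

```bash
python3 -c "
from h import *
S=cap('side');T=cap('top')
cv2.imwrite('pics/g6.png',np.hstack([cv2.resize(S[0][300:400,220:350],(400,308)),cv2.resize(T[0][220:320,410:540],(400,308))]))
to((.530,-.340,.207))"
```

```text
d [ 0.0231 -0.0001  0.0949] yaw_y -6.235104889613869 tilt 0.047444087225539014 t 21.375 pos [ 0.5276 -0.3629  0.4569] F [-0.1393 -0.8178 -0.7335] w 0.05569015729309539 j [ 0.877   0.4269 -0.5127  1.5541  0.2183  1.2187  0.2181]
```

View pics/g6.png

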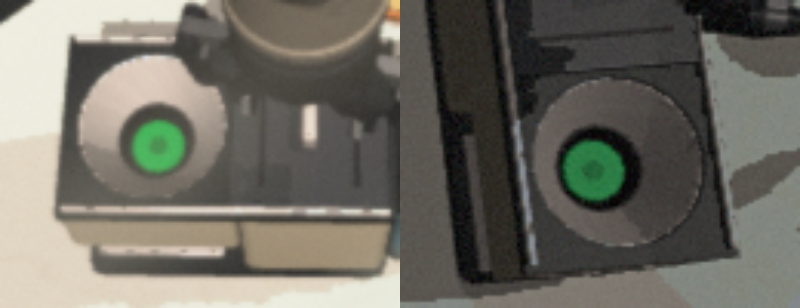

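>>> play_rows(rows=[0, 0.02, 0, 0, -6, 0, 0, 0, 0, -5.8, 0, 0, 0, 0, 0, 0, 0, 0, 0, 0])

```text
t: 21.88
tool_pos: [0.5296, -0.3436, 0.4573]
eef_rot: [0.673, 0.74, -0.0, 0.0]
force: [-0.5, -1.0, 0.2]
width: 0.0425
grip_force: 0.0
```

```bash
python3 -c "
from h import *
to((.5300,-.340,.372),0)"
```

```text
d [0.0036 0.0008 0.0853] yaw_y 5.395983110502133 tilt 0.031889062261692656 t 21.875 pos [ 0.5296 -0.3436  0.4573] F [-0.5299 -1.0107  0.2434] w 0.04246665406878436 j [ 0.8875  0.419  -0.5605  1.5743  0.2333  1.2158  0.3786]
```

>>> play_rows(rows=[0, 0.003, 0.001, 0.03, 0, 0, 0, 0, 0.03, 0, 0, 0, 0, 0.018, 0, 0, 0, 0, 0.007, 0, 0, 0, 0, 0, 0])

```text
t: 22.5
tool_pos: [0.5311, -0.3401, 0.3724]
eef_rot: [0.672, 0.74, 0.0, 0.0]
force: [-0.5, 0.7, 0.9]
width: 0.0426
grip_force: 0.0
```

>>> play_rows(rows=[-1, 0, 0, 0, 0, -1, 0, 0, 0, 0, -1, 0, 0, 0, 0, -1, 0, 0, 0, 0, -1, 0, 0, 0, 0])

```text
t: 23.12
tool_pos: [0.5312, -0.34, 0.3733]
eef_rot: [0.672, 0.741, 0.0, 0.001]
force: [-0.4, 0.4, 6.2]
width: 0.0092
grip_force: 23.0
```

```bash
python3 -c "
from h import *
to((.4293,-.351,.372),0)"
```

```text
d [-0.001  -0.1025  0.0012] yaw_y 5.568174284711426 tilt 0.09158262238336913 t 23.125 pos [ 0.5312 -0.34    0.3733] F [-0.3852  0.4076  6.2482] w 0.009215247676577727 j [ 0.8682  0.4899 -0.5437  1.67    0.2834  1.0595  0.3342]
```

>>> play_rows(rows=[-1, 0, -0.008, 0, 0, -1, 0, -0.015, 0, 0, -1, 0, -0.02, 0, 0, -1, 0, -0.02, 0, 0, -1, 0, -0.02, 0, 0, -1, 0, -0.01, 0, 0, -1, 0, -0.005, 0, 0, -1, 0, 0, 0, 0])

```text
t: 24.12
tool_pos: [0.4325, -0.3498, 0.3732]
eef_rot: [0.672, 0.74, -0.0, 0.001]
force: [-0.7, 0.3, 8.6]
width: 0.0091
grip_force: 23.4
```

>>> play_rows(rows=[-1, 0, -0.002, 0, 0, -1, 0, 0, 0, 0])

```text
t: 24.38
tool_pos: [0.431, -0.3499, 0.3732]
eef_rot: [0.672, 0.74, -0.0, 0.001]
force: [0.4, -0.1, 7.4]
width: 0.0093
grip_force: 23.3
```

>>> play_rows(rows=[-1, 0, -0.002, 0, 0, -1, 0, 0, 0, 0])

```text
t: 24.62
tool_pos: [0.4291, -0.3501, 0.3732]
eef_rot: [0.672, 0.74, -0.0, 0.001]
force: [-0.4, 0.4, 7.6]
width: 0.0095
grip_force: 23.3
```

>>> play_rows(rows=[-1, 0, -0.0015, 0, 0, -1, 0, 0, 0, 0])

```text
t: 24.88
tool_pos: [0.4284, -0.3502, 0.3732]
eef_rot: [0.672, 0.741, 0.001, 0.002]
force: [3.0, 0.4, 7.0]
width: 0.0093
grip_force: 23.0
```

>>> play_rows(rows=[-1, 0, -0.0015, 0, 0, -1, 0, 0, 0, 0])

```text
t: 25.12
tool_pos: [0.4279, -0.3501, 0.3732]
eef_rot: [0.672, 0.741, 0.001, 0.003]
force: [8.5, -1.8, 2.1]
width: 0.0093
grip_force: 22.6
```

>>> play_rows(rows=[0, 0, 0, 0, 0, 0, 0, 0, 0, 0, 0, 0, 0, 0, 0, 0, 0, 0, -0.02, 0, 0, 0, 0, -0.04, 0, 1, 0, 0, 0, 6, 1, 0, 0, 0, 5.8, 1, 0, 0, 0, 0], grip_force=60)

```text
t: 26.12
tool_pos: [0.4261, -0.3501, 0.432]
eef_rot: [0.744, 0.668, -0.0, -0.0]
force: [-0.4, -0.8, -0.3]
width: 0.0855
grip_force: 0.0
```

```bash
python3 -c "
from h import *
to((.4636,.1062,.34),0)"
```

```text
d [ 0.4577 -0.0119  0.092 ] yaw_y -6.191591515070175 tilt 0.044883317499437976 t 26.125 pos [ 0.4261 -0.3501  0.432 ] F [-0.3885 -0.7522 -0.2567] w 0.08546100056696909 j [ 1.0175  0.2962 -0.5385  1.7927  0.1691  1.0992  0.3128]
```

>>> play_rows(rows=[1, 0.03, 0.005, 0, 0, 1, 0.05, 0.005, 0, 0, 1, 0.05, 0, 0, 0, 1, 0.05, 0, 0, 0, 1, 0.05, 0, 0, 0, 1, 0.05, 0, 0, 0, 1, 0.05, 0, 0, 0, 1, 0.05, 0, 0, 0])

```text
t: 27.12
tool_pos: [0.4774, 0.028, 0.4321]
eef_rot: [0.744, 0.668, -0.0, 0.0]
force: [0.6, 0.3, 0.2]
width: 0.0857
grip_force: 0.0
```

>>> play_rows(rows=[1, 0.05, -0.01, 0, 0, 1, 0.02, -0.01, 0.02, 0, 1, 0.008, -0.002, 0.04, 0, 1, 0, 0, 0.03, 0, 1, 0, 0, 0, 0, 1, 0, 0, 0, 0])

```text
t: 27.88
tool_pos: [0.4646, 0.1066, 0.3431]
eef_rot: [0.744, 0.668, 0.0, 0.0]
force: [-0.3, -0.4, 0.4]
width: 0.0855
grip_force: 0.0
```

```bash
python3 -c "
from h import *
to((.4636,.1062,.2495),0)
S=cap('side');T=cap('top')
cv2.imwrite('pics/g7.png',np.hstack([cv2.resize(S[0][130:400,220:400],(400,600)),cv2.resize(T[0][160:340,380:530],(400,600))]))"
```

```text
d [-0.0005 -0.0011  0.0936] yaw_y -6.185640867848874 tilt 0.05947359348105591 t 27.875 pos [0.4646 0.1066 0.3431] F [-0.2856 -0.4121  0.4476] w 0.08552427579877417 j [ 0.325   0.3267 -0.7976  2.0383  0.2996  0.8922 -0.7446]
```

View pics/g7.png

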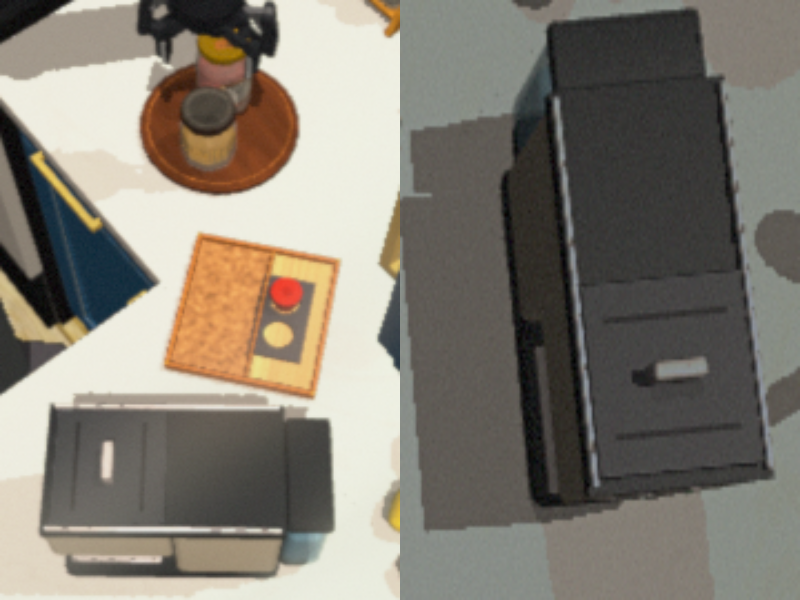

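>>> play_rows(rows=[1, 0, -0.001, 0.03, 0, 1, 0, 0, 0.03, 0, 1, 0, 0, 0.023, 0, 1, 0, 0, 0.0105, 0, 1, 0, 0, 0, 0, -1, 0, 0, 0, 0, -1, 0, 0, 0, 0, -1, 0, 0, 0, 0])

```text
t: 28.98
tool_pos: [0.4636, 0.107, 0.2502]
eef_rot: [0.744, 0.668, 0.001, 0.001]
force: [-2.5, -0.6, 9.8]
width: 0.0632
grip_force: 63.3
```

>>> play_rows(rows=[-1, 0, 0, 0, 0, -1, 0, 0, 0, 0])

```text
t: 29.22
tool_pos: [0.4635, 0.1069, 0.2502]
eef_rot: [0.744, 0.668, 0.001, 0.001]
force: [-3.6, -0.8, 9.1]
width: 0.0631
grip_force: 63.3
```

```bash
python3 -c "
from h import *
to((.4963,-.1404,.2432),0)"
```

```text
d [-0.2423  0.0594  0.0071] yaw_y -6.229260053829991 tilt 0.11967412647600223 t 29.225 pos [0.4635 0.1069 0.2502] F [-3.6379 -0.832   9.0969] w 0.06306740917462786 j [ 0.2239  0.4691 -0.7038  2.1142  0.4659  0.712  -0.8961]
```

>>> play_rows(rows=[-1, 0, 0, -0.01, 0, -1, 0, 0, -0.02, 0, -1, 0, 0, -0.02, 0, -1, -0.01, 0.002, 0, 0, -1, -0.025, 0.006, 0, 0, -1, -0.035, 0.009, 0, 0, -1, -0.035, 0.009, 0, 0, -1, -0.035, 0.009, 0, 0])

```text
t: 30.22
tool_pos: [0.4823, -0.0385, 0.2979]
eef_rot: [0.745, 0.667, -0.001, -0.0]
force: [0.6, -0.7, -3.4]
width: 0.0631
grip_force: 66.6
```

>>> play_rows(rows=[-1, -0.035, 0.009, 0, 0, -1, -0.035, 0.008, 0, 0, -1, -0.02, 0.005, 0, 0, -1, -0.0115, 0.002, 0, 0, -1, 0, 0, 0, 0, -1, 0, 0, 0.02, 0, -1, 0, 0, 0.02, 0, -1, 0, 0, 0, 0])

```text
t: 31.22
tool_pos: [0.4945, -0.1391, 0.2563]
eef_rot: [0.744, 0.668, -0.001, -0.002]
force: [-0.7, 0.3, -2.6]
width: 0.063
grip_force: 66.8
```

```bash
python3 -c "
from h import *
to((.4963,-.1398,.2440),0)"
```

```text
d [-0.0005  0.0019  0.0123] yaw_y -6.137748108426711 tilt 0.2795453960132602 t 31.225 pos [ 0.4945 -0.1391  0.2563] F [-0.6965  0.3168 -2.5546] w 0.06302010317287292 j [ 0.674   0.4979 -0.6474  2.0259  0.4302  0.7591 -0.3423]
```

>>> play_rows(rows=[-1, 0, 0.001, 0.007, 0, -1, 0, 0, 0.003, 0, -1, 0, 0, 0, 0, -1, 0, 0, 0, 0])

```text
t: 31.72
tool_pos: [0.4968, -0.14, 0.249]
eef_rot: [0.745, 0.668, 0.0, 0.0]
force: [-0.0, -0.5, -2.4]
width: 0.0629
grip_force: 66.8
```

>>> play_rows(rows=[-1, 0, 0, 0.001, 0, -1, 0, 0, 0, 0])

```text
t: 31.98
tool_pos: [0.4966, -0.1401, 0.2478]
eef_rot: [0.744, 0.668, -0.0, 0.0]
force: [-0.2, 0.0, -2.3]
width: 0.0628
grip_force: 66.8
```

>>> play_rows(rows=[-1, 0, 0, 0.001, 0, -1, 0, 0, 0, 0])

```text
t: 32.22
tool_pos: [0.4966, -0.14, 0.2466]
eef_rot: [0.744, 0.668, -0.0, -0.0]
force: [-0.7, -0.2, -2.8]
width: 0.0628
grip_force: 66.8
```

>>> play_rows(rows=[-1, 0, 0, 0.0015, 0, -1, 0, 0, 0, 0])

```text
t: 32.48
tool_pos: [0.4966, -0.14, 0.2451]
eef_rot: [0.744, 0.668, -0.0, -0.0]
force: [-0.6, -0.7, -3.4]
width: 0.0625
grip_force: 66.8
```

>>> play_rows(rows=[-1, 0, 0, 0.001, 0, -1, 0, 0, 0, 0])

```text
t: 32.72
tool_pos: [0.4967, -0.14, 0.2444]
eef_rot: [0.744, 0.668, -0.0, 0.0]
force: [-0.9, 0.8, 0.5]
width: 0.0629
grip_force: 67.3
```

>>> play_rows(rows=[-1, 0, 0, 0.001, 0, -1, 0, 0, 0, 0])

```text
t: 32.98
tool_pos: [0.4968, -0.1398, 0.2443]
eef_rot: [0.744, 0.668, -0.0, 0.0]
force: [-5.5, -0.2, 11.7]
width: 0.063
grip_force: 68.5
```

>>> play_rows(rows=[1, 0, 0, 0, 0, 1, 0, 0, 0, 0, 1, 0, 0, 0, 0, 1, 0, 0, 0, 0, 1, 0, 0, -0.03, 0, 1, 0, 0, -0.05, 0, 1, 0.02, -0.004, -0.02, 0, 1, 0.05, -0.009, 0, 0])

```text
t: 33.98
tool_pos: [0.4918, -0.0697, 0.3446]
eef_rot: [0.746, 0.666, 0.001, 0.002]
force: [0.4, 0.4, -0.6]
width: 0.0854
grip_force: 0.0
```

>>> play_rows(rows=[1, 0.05, -0.009, 0, 0, 1, 0.05, -0.009, 0, 0, 1, 0.05, -0.009, 0, 0, 1, 0.05, -0.009, 0, 0, 1, 0.04, -0.008, 0, 0, 1, 0.015, -0.003, 0, 0, 1, 0, 0, 0, 0])

```text
t: 34.85
tool_pos: [0.4717, 0.1903, 0.3428]
eef_rot: [0.744, 0.668, -0.0, -0.0]
force: [0.2, -0.4, 0.7]
width: 0.0857
grip_force: 0.0
```

```bash
python3 -c "
from h import *
to((.4727,.1900,.2756),0)"
```

```text
d [-0.0001  0.0011  0.0672] yaw_y -6.101183662051084 tilt 0.04706569461026407 t 34.85 pos [0.4717 0.1903 0.3428] F [ 0.1788 -0.4412  0.6515] w 0.08569464059090788 j [ 0.1675  0.3919 -0.8194  1.9681  0.3552  0.9305 -0.9374]
```

>>> play_rows(rows=[1, 0, 0.001, 0.03, 0, 1, 0, 0, 0.025, 0, 1, 0, 0, 0.012, 0, 1, 0, 0, 0, 0, -1, 0, 0, 0, 0, -1, 0, 0, 0, 0, -1, 0, 0, 0, 0])

```text
t: 35.72
tool_pos: [0.4736, 0.1899, 0.2777]
eef_rot: [0.744, 0.668, 0.001, 0.001]
force: [-1.6, -0.7, 6.3]
width: 0.0616
grip_force: 63.7
```

>>> play_rows(rows=[-1, 0, 0, 0, 0, -1, 0, 0, 0, 0, -1, 0, 0, 0, 0])

```text
t: 36.1
tool_pos: [0.4735, 0.1899, 0.2777]
eef_rot: [0.744, 0.668, 0.001, 0.001]
force: [-2.6, -1.8, 6.6]
width: 0.0614
grip_force: 63.7
```

```bash
python3 -c "
from h import *
to((.5050,-.0627,.2695),0)"
```

```text
d [-0.2477  0.0587  0.0082] yaw_y -6.224405348055504 tilt 0.11728909597918853 t 36.1 pos [0.4735 0.1899 0.2777] F [-2.5695 -1.7554  6.6345] w 0.06138896667807167 j [ 0.1072  0.4847 -0.7582  2.0185  0.4593  0.8107 -1.0266]
```

Contact in the caddy is expected at TCP z ≈ 0.2716.

>>> play_rows(rows=[-1, 0, 0, -0.01, 0, -1, 0, 0, -0.02, 0, -1, 0, 0, -0.02, 0, -1, -0.01, 0.002, 0, 0, -1, -0.025, 0.006, 0, 0, -1, -0.035, 0.009, 0, 0, -1, -0.035, 0.009, 0, 0, -1, -0.035, 0.009, 0, 0])

```text
t: 37.1
tool_pos: [0.4926, 0.0444, 0.3258]
eef_rot: [0.745, 0.667, -0.0, 0.0]
force: [0.7, 0.3, -3.3]
width: 0.0615
grip_force: 66.2
```

>>> play_rows(rows=[-1, -0.035, 0.009, 0, 0, -1, -0.035, 0.008, 0, 0, -1, -0.025, 0.005, 0, 0, -1, -0.0125, 0.002, 0, 0, -1, 0, 0, 0, 0, -1, 0, 0, 0, 0])

```text
t: 37.85
tool_pos: [0.5049, -0.0618, 0.3262]
eef_rot: [0.744, 0.668, 0.0, -0.0]
force: [0.0, -0.1, -2.4]
width: 0.0613
grip_force: 66.2
```

```bash
python3 -c "
from h import *
to((.5050,-.0627,.2716),0)"
```

```text
d [-0.001   0.0002  0.0546] yaw_y -6.137562660416589 tilt 0.03673900321466259 t 37.85 pos [ 0.5049 -0.0618  0.3262] F [ 0.0106 -0.0853 -2.3874] w 0.061346765951981505 j [ 0.6167  0.3987 -0.7513  1.9856  0.3479  0.8876 -0.4262]
```

>>> play_rows(rows=[-1, 0, 0, 0.015, 0, -1, 0, 0, 0.02, 0, -1, 0, 0, 0.013, 0, -1, 0, 0, 0.004, 0, -1, 0, 0, 0, 0, -1, 0, 0, 0, 0])

```text
t: 38.6
tool_pos: [0.5054, -0.0629, 0.2746]
eef_rot: [0.744, 0.668, 0.0, 0.0]
force: [-0.3, -0.5, -3.5]
width: 0.0615
grip_force: 66.2
```

>>> play_rows(rows=[-1, 0, 0, 0.0015, 0, -1, 0, 0, 0, 0])

```text
t: 38.85
tool_pos: [0.505, -0.0631, 0.2729]
eef_rot: [0.745, 0.668, 0.0, 0.0]
force: [0.4, -0.1, -3.8]
width: 0.0617
grip_force: 66.2
```

>>> play_rows(rows=[-1, 0, 0, 0.001, 0, -1, 0, 0, 0, 0])

```text
t: 39.1
tool_pos: [0.5052, -0.0629, 0.2719]
eef_rot: [0.744, 0.668, 0.0, 0.0]
force: [-0.5, -0.2, -1.1]
width: 0.0614
grip_force: 66.4
```

Contact starts. Release, lift and move aside for the final check.

>>> play_rows(rows=[-1, 0, 0, 0.0005, 0, -1, 0, 0, 0, 0, 1, 0, 0, 0, 0, 1, 0, 0, 0, 0, 1, 0, 0, 0, 0, 1, 0, 0, 0, 0, 1, 0, 0, -0.02, 0, 1, 0, 0, -0.04, 0])

```text
t: 40.1
tool_pos: [0.5046, -0.063, 0.3318]
eef_rot: [0.744, 0.668, -0.001, -0.001]
force: [0.7, 0.0, 0.3]
width: 0.0853
grip_force: 0.0
```

>>> play_rows(rows=[1, 0, 0, -0.05, 0, 1, 0.04, -0.01, -0.04, 0, 1, 0.05, -0.01, 0, 0, 1, 0.05, 0, 0, 0, 1, 0.05, 0, 0, 0, 1, 0.05, 0, 0, 0, 1, 0.03, 0, 0, 0, 1, 0, 0, 0, 0])

```text
t: 41.1
tool_pos: [0.5136, 0.2106, 0.4227]
eef_rot: [0.743, 0.67, 0.001, -0.001]
force: [-0.9, -0.5, 0.9]
width: 0.0852
grip_force: 0.0
```

```bash
python3 -c "
from h import *
S=cap('side');T=cap('top')
cv2.imwrite('pics/g8.png',np.hstack([cv2.resize(S[0][220:400,220:390],(400,424)),cv2.resize(T[0][160:310,280:530],(400,424))]))
for n,c,b,lo,hi,z in[('gold',S,(300,215,345,250),(20,150,90),(35,255,255),.12),('gold',T,(290,210,335,255),(20,150,90),(35,255,255),.12),('red',S,(338,252,360,272),(0,150,90),(9,255,255),.037)]:
  u,s,p=blob(c[0],lo,hi,b);print(n,u,onz(c,u,z))
print(state()['t'])"
```

```text
gold [321.8369 234.5172] [ 0.5036 -0.0628  0.12  ]
gold [313.8376 233.8363] [ 0.5033 -0.0613  0.12  ]
red [348.3871 261.0194] [ 0.5728 -0.0846  0.037 ]
41.2
```

View pics/g8.png

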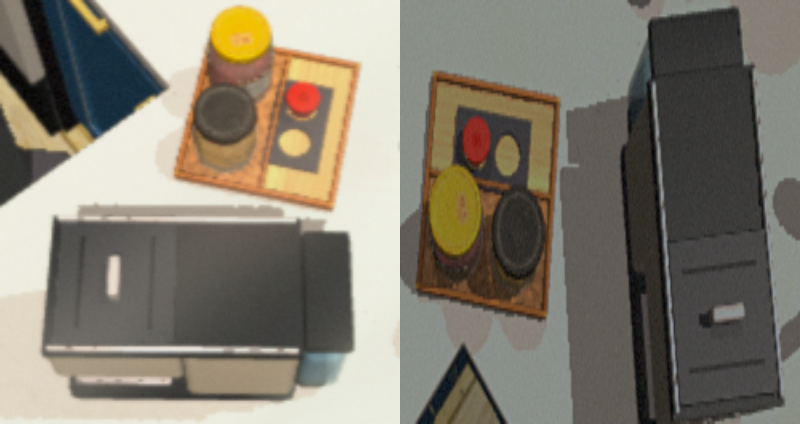

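Both jars are back upright in the caddy (gold within 2 mm of its start), the red capsule hasn't moved, and the shutter is shut.

```bash
python3 -c "
from plant import ticket
print(ticket.hand_in())"
```

```text
the job is handed in; nothing more can be done
None
```

The job is handed in at about 41 s of the 141 s allowed, with no verdict returned: the green capsule is in the machine's well with the shutter at its end stop, both jars are upright back in the caddy (the gold-lidded one measured within about 2 mm of its start, the black-lidded one checked only by arm position and picture), and the red capsule has not moved.

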